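# Stopper the canister in its tilting stand

### The arm

A 7-joint arm with a two-finger parallel gripper is mounted at the origin on a cart in front of the work surface, level with it; the furniture and walls round the work are solid. World frame = base frame: x ahead of the robot, y to its left, z up, the work surface at z = 0. Lengths are in m, angles in rad, forces in N, time in s.
With the tool pointing down it reaches from about 0.4 to 0.875 m from the base axis. Payload 19.3 kg.
Tool frame: the origin (TCP) lies between the finger pads; the fingertips stand ahead of it and the grasp point (between the pads) lies 8 mm behind it (r.tcp_to_tips is the z of the fingertips in the tool frame, in m); z points along the fingers, y is the line along which they close (so a half turn about z gives the same grasp; the last joint's range is limited). The gripper opens to 85 mm and grips with 20 to 120 N. Pads are 22 mm wide; open, the fingers measure 114 mm over their backs; the gripper's body (76 mm by 85 mm) begins 54 mm behind the grasp point. The pads swing forward as they close: fully open they stand 13 mm farther back than shut.
Start: joints at [-1.183, 0.521, -0.036, 1.599, 0.021, 1.021, -0.113], TCP at [0.276, 0.561, 0.242] pointing down, gripper open.
Joint ranges: [-2.91, 2.91], [-0.3, 2.13], [-1.5, 1.42], [0.17, 2.43], [-1.26, 4.41], [0.16, 1.93], [-2.52, 2.52]. Speed limits (rad/s): [1.89, 1.89, 2.39, 2.39, 3.01, 3.01, 3.01].

### API

Orientations are given as a unit quaternion [x, y, z, w].
In Python, from plant import r, imaging, monitor gives the robot as it stands. Calls block until the motion is done:
- r.move_ptp(position, orientation): joint-space move of the TCP to a pose.
- r.servo_line(position, rotation=None, feed=0.15): straight line of the TCP; rotation=None keeps the orientation; feed is the mean speed in m/s.
- r.move_j(angles): joint-space move.
- r.set_gripper(opening, effort=None): opening from 0.0 (shut) to 1.0 (fully open); effort is the grip in N (None keeps the last); returns when the fingers have stopped.
- r.sleep(seconds).
- r.ik(position, orientation): joint angles nearest the present ones, or None.
- imaging.grab_frame(name): name is "side" or "top"; returns (picture, depth): 420x560x3 uint8, red, green, blue; 420x560 float32, m along the optical axis (not along the pixel's ray), 0 where there is no reading.
- imaging.calibration(name): a dict with "fx", "fy", "cx", "cy" (pixels), "D" ([k1, k2, p1, p2, k3] as OpenCV has them; the pictures are not rectified), "world_to_cam" (4x4, takes a point from world to camera coordinates). Camera axes: x right, y down, z forward; pixel columns grow to the right and rows downward; lengths in m; the calibration is good to about 2 mm. A picture is of the moment at which its call begins. calibration takes no time and is no camera call.
A pose or a line that the arm cannot do raises r.Unreachable and nothing moves.
- r.close_job(): hands the job in; it is judged then, once.
Readings, each from a call of its own:
- monitor.read_time_s(): time.
- monitor.read_joints(): joint angles.
- monitor.read_joint_vel(): joint speeds.
- monitor.read_tau(): joint torques, N m.
- monitor.read_eef_pos(): TCP position.
- monitor.read_tcp_rot(): TCP orientation.
- monitor.read_contact_force(): force on the tool from outside, world axes, zero at the start.
- monitor.read_wrist_torque(): the same for the moment, N m.
- monitor.read_gripper_width(): opening from 0.0 (shut) to 1.0 (fully open).
- monitor.read_grip_force(): force on a finger pad.
Only numpy, scipy, OpenCV 4.12 (cv2) and the standard library are available. Lean on these libraries where they do the work, as an engineer would, in place of code of your own. Each camera call takes 0.05 s, during which the arm holds its last target. There are 200 camera calls.

### The job

Take the smaller of the two rubber stoppers out of the wooden rack and set it into the neck of the tilted steel canister. The lug under its flange must find the notch in the neck: feel for it, turning the stopper without forcing it, until it drops fully home with its flange flat on the rim, then let go. Leave the canister at the tilt it has, the larger stopper in the rack, and the things round about where they are.

Things in the scene. Friction and masses are not known exactly. Their poses are not given: they have to be found in the camera images.
- small_stopper: the smaller black rubber stopper, plug down in either hole of the rack. Origin at the centre of its flange's underside; z points up its axis from plug to grip. Tapered plug below the origin, 28 mm long, 26 mm wide at the flange, 18 mm at the tip; a lug on its -x side. Flange 53 mm wide, z 0 to 5 mm, with a 7 mm tab on its edge over the lug. Round grip 22 mm wide, z 5 to 36 mm.
- lug (a point): outer end of the smaller stopper's one lug, middle of its lower edge: 22 mm from the stopper's axis towards its -x, 8 mm below the flange's underside. The lug is 7 mm wide and 8 mm deep, right under the flange. Axes as the stopper's.
- large_stopper: the larger black rubber stopper, in the other hole; too big for the neck, leave it. Same origin and axes; flange 64 mm wide, 5 mm thick, grip 32 mm wide and 40 mm tall, plug 38 mm wide at the flange and 28 mm long.
- rack: fixed wooden block 85 (x) x 180 (y) x 42 (z) mm with two through holes of 47 mm, 90 mm apart along its y axis (at y = +45 and -45 mm). Origin at the centre of its underside; its top is at z = 42 mm. The stoppers hang in it by their flanges.
- stand: fixed grey stand: base plate 120 (x) x 130 (y) x 10 (z) mm and two cheeks 115 mm tall at y = +56 and -56 mm, which carry the canister on pins along y, at z = 100 mm. Origin at the centre of its underside; the canister leans towards its -x.
- canister: steel canister 84 mm wide, 154 mm long, its neck 58 mm wide at the top, with a bore of 30 mm and 38 mm deep. It turns stiffly on the stand's pins (its y axis), leaning 0.2 to 0.5 rad to the stand's -x; some 15 N sideways at the neck shifts it, a push along the neck does not. Origin on the pins' axis; z points out of the neck.
- mouth (a point): centre of the neck's rim, a flat metal collar; 94 mm from the pins; axes as the canister's. One notch, 10 mm wide and 12 mm deep, runs from the bore out to 26 mm from the axis, somewhere within 0.75 rad either way round of the -x side; its place is not measured. With the lug on the collar the flange stands 8 mm above the rim; with the lug in the notch it lies on the rim.
- tape_measure: tape measure 84 x 36 x 60 mm standing on the bench; bystander. Origin at the centre of its underside.
- duct_tape: roll of grey duct tape, 103 mm wide, 48 mm tall, lying flat; bystander. Origin at the centre of its underside.
- small_jar: small jar with a green cap, 46 mm wide, 106 mm tall; bystander. Origin at the centre of its underside.
Mind the look-alikes: they are no part of the job. Leave any orange or pink look-alike of the small_stopper alone.

How it is judged:
At the end, for the whole second after the job is handed in: The smaller stopper rests released in the neck, within 6 mm of its centre and 0.12 rad of its axis, its flange within 3 mm of the rim (so the lug is in the notch); the rim and the larger stopper have moved under 20 mm, the bystanders under 30 mm (x of small_stopper in the frame of mouth between -0.006 and 0.006 m and y of small_stopper in the frame of mouth between -0.006 and 0.006 m and z of small_stopper in the frame of mouth below 0.003 m and angle between the z axis of small_stopper and the z axis of mouth, either way round below 0.12 rad and linear speed of small_stopper below 0.02 m/s and distance of each of mouth, large_stopper from where it was at the start of the episode below 0.02 m and distance of each of tape_measure, duct_tape, small_jar from where it was at the start of the episode below 0.03 m); the robot touches nothing.
It fails at once if the stopper is forced: more than 70 N between it and the canister (contact force between small_stopper and canister above 70 N).
It fails at once if the canister's neck is swung by more than 30 mm (distance of mouth from where it was at the start of the episode above 0.03 m).
It fails at once if the larger stopper is taken from the rack or a bystander is shoved more than 30 mm (distance of any of tape_measure, duct_tape, small_jar, large_stopper from where it was at the start of the episode above 0.03 m).
It also fails if it takes over 67 s, if anything falls off the work surface, if the arm or the gripper's body presses on something with over 40 N, if the wrist force passes 120 N, or if a joint passes its speed limit or range.

## Working session

There is one attempt and no reset: what is moved stays moved. The work goes in short steps, each a Python script; the robot and the scene stay as the last script left them, time stands still between calls to the robot, and variables do not carry over. Pictures are saved under pics/ and viewed, at most 10 in all, crops included, and the job is handed in when it is done.

```bash
ls; mkdir -p pics; cat > h.py <<'E'
import numpy as np, cv2
from plant import r, imaging, monitor
from scipy.spatial.transform import Rotation as R
def cloud(name, d):
    c=imaging.calibration(name); K=np.array([[c['fx'],0,c['cx']],[0,c['fy'],c['cy']],[0,0,1.]])
    h,w=d.shape; u,v=np.meshgrid(np.arange(w),np.arange(h))
    n=cv2.undistortPoints(np.stack([u,v],-1).reshape(-1,1,2).astype(float),K,np.array(c['D'])).reshape(h,w,2)
    P=np.concatenate([n*d[...,None],d[...,None]],-1).astype(float)
    T=np.linalg.inv(np.array(c['world_to_cam'])); W=P@T[:3,:3].T+T[:3,3]; W[d<=0]=np.nan
    return W
E
python3 - <<'E'
from h import *
for n in ['side','top']:
    p,d=imaging.grab_frame(n); np.savez(f'{n}0.npz',p=p,d=d); cv2.imwrite(f'pics/{n}0.png',p[...,::-1])
    c=imaging.calibration(n); print(n,c['fx'],np.linalg.inv(c['world_to_cam']).round(3).tolist(),c['D'])
print(r.tcp_to_tips,monitor.read_time_s(),monitor.read_tcp_rot(),monitor.read_contact_force())
E
```

```text
pics
side 461.25295345091973 [[0.951, -0.163, 0.261, 0.237], [-0.307, -0.551, 0.776, -0.974], [0.018, -0.818, -0.574, 0.796], [0.0, 0.0, 0.0, 1.0]] [-0.09012578  0.          0.          0.          0.        ]
top 429.65760636926854 [[-0.029, -0.991, 0.131, 0.345], [-1.0, 0.03, 0.002, -0.053], [-0.006, -0.131, -0.991, 1.511], [0.0, 0.0, 0.0, 1.0]] [-0.09788512  0.          0.          0.          0.        ]
0.011 0.1 [ 2.26891236e-01  9.73919964e-01 -5.14326721e-04 -7.95363872e-05] [ 0.51393165 -0.15039402 -0.11747018]
```

View pics/side0.png

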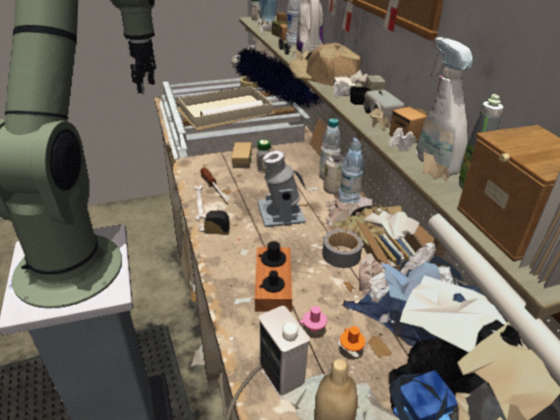

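View pics/top0.png

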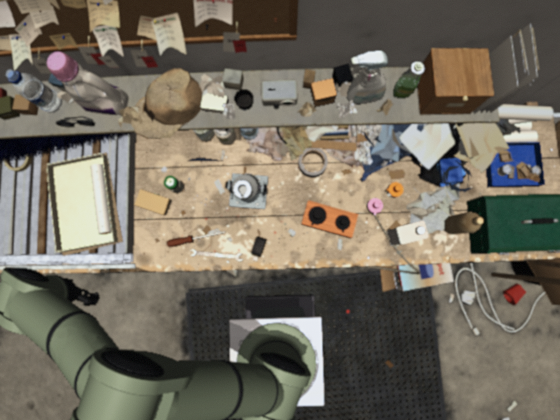

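Side view: the rack is at (274,278) with black stoppers at (274,252) and (273,282). The stand and canister are at (280,185), with look-alikes in pink at (314,320) and orange at (352,342). In the top view the stoppers are at (318,215) and (343,223), and the canister is at (245,188). Next I'll make enlarged crops and take cloud measurements.

```bash
python3 - <<'E'
from h import *
S=np.load('side0.npz');T=np.load('top0.npz')
def crop(p,x,y,w,h,s): return cv2.resize(p[y:y+h,x:x+w],(w*s,h*s),interpolation=cv2.INTER_CUBIC)
a=crop(S['p'],245,140,66,100,4);b=crop(S['p'],245,235,66,80,4)
c=crop(T['p'],215,160,66,60,4);d=crop(T['p'],298,193,66,60,4)
img=np.zeros((400+200,800,3),np.uint8)
img[:400,:264]=a; img[:320,268:532]=b; img[:240,536:800]=c; img[244:484,536:800]=d
cv2.imwrite('pics/crop0.png',img[...,::-1])
for n,D,(x,y,w,h) in [('side',S,(245,235,66,80)),('top',T,(298,193,66,60))]:
    W=cloud(n,D['d']); p=D['p'].astype(int)
    X=W[y:y+h,x:x+w].reshape(-1,3); q=p[y:y+h,x:x+w].reshape(-1,3)
    wood=(q[:,0]>120)&(q[:,0]>2*q[:,2])&(X[:,2]>.034)&(X[:,2]<.048)
    rc=cv2.minAreaRect(X[wood][:,:2].astype(np.float32)); print(n,'rack',rc,np.nanmedian(X[wood][:,2]))
    dark=(q.sum(1)<150)&(X[:,2]>.045)
    Y=X[dark]; c=cv2.kmeans(Y[:,:2].astype(np.float32),2,None,(3,50,1e-5),5,0)
    for k in range(2):
        Z=Y[c[1].ravel()==k]; print('  cl',len(Z),Z.mean(0).round(4),np.percentile(Z[:,2],[5,50,90,98]).round(4))
        t=Z[Z[:,2]>Z[:,2].max()-.008]; print('   top',len(t),t.mean(0).round(4),np.ptp(t,0).round(3), 'ext',np.ptp(Z,0).round(3))
for n,D,(x,y,w,h) in [('side',S,(255,145,55,80)),('top',T,(222,165,52,50))]:
    W=cloud(n,D['d'])[y:y+h,x:x+w].reshape(-1,3)
    b=W[(W[:,2]>.006)&(W[:,2]<.014)]; print(n,'base',len(b),cv2.minAreaRect(b[:,:2].astype(np.float32)))
    hi=W[W[:,2]>.165]; print('hi',len(hi),hi.mean(0).round(4),hi.min(0).round(4),hi.max(0).round(4))
E
```

```text
side rack ((0.48652899265289307, -0.1991344541311264), (0.18383634090423584, 0.0829031765460968), 72.74532318115234) 0.04118673965696773
  cl 360 [ 0.4968 -0.1657  0.0615] [0.0455 0.0551 0.0861 0.088 ]
   top 78 [ 0.498  -0.1611  0.0859] [0.026 0.025 0.008] ext [0.059 0.053 0.044]
  cl 260 [ 0.4709 -0.2482  0.055 ] [0.0452 0.0479 0.0759 0.0784]
   top 46 [ 0.4718 -0.246   0.0761] [0.018 0.018 0.008] ext [0.054 0.047 0.035]
top rack ((0.4870181083679199, -0.19740411639213562), (0.1800987422466278, 0.08459340035915375), 72.44808197021484) 0.043329794836051816
  cl 196 [ 0.4987 -0.1537  0.0642] [0.0458 0.0523 0.0896 0.0934]
   top 49 [ 0.4998 -0.1528  0.0896] [0.03  0.031 0.008] ext [0.055 0.052 0.05 ]
  cl 115 [ 0.4727 -0.2395  0.0589] [0.0458 0.0509 0.0811 0.0831]
   top 19 [ 0.4731 -0.2416  0.0819] [0.02  0.02  0.008] ext [0.045 0.042 0.042]
side base 597 ((0.6469674706459045, 0.24534893035888672), (0.48673027753829956, 0.15069818496704102), 75.53092193603516)
hi 319 [0.5746 0.0783 0.1834] [0.5449 0.0532 0.1652] [0.6043 0.1179 0.1983]
top base 473 ((0.6035623550415039, 0.08566471189260483), (0.1830894947052002, 0.17674501240253448), 88.38931274414062)
hi 183 [0.5761 0.0849 0.1917] [0.5486 0.0594 0.1711] [0.6051 0.1115 0.2036]
```

View pics/crop0.png

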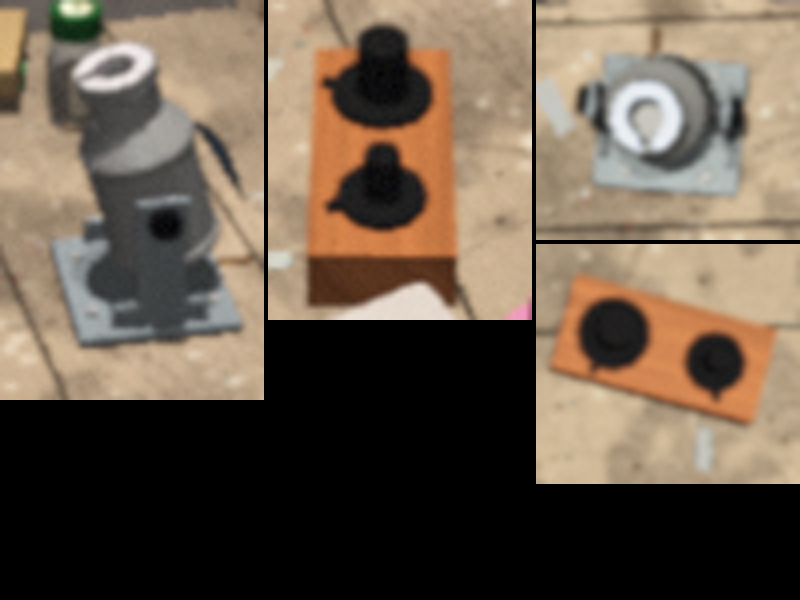

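The crop shows the smaller stopper is the near one: side (273,282), top (343,223), with its top at z about 0.08 and an 18–20 mm grip. The larger is at side (274,252), with its top at about 0.09. The orange and pink ones aren't in the rack. The small stopper's tab points to about world -x, and the notch appears to be on the rim's -x side. Now I'll fit the rim and rectify both views.

```bash
cat >> h.py <<'E'
def rect(name,p,o,ex,ey,half,n):
    "metric view of a plane: image right=ex, up=ey"
    c=imaging.calibration(name); K=np.array([[c['fx'],0,c['cx']],[0,c['fy'],c['cy']],[0,0,1.]]); w=np.array(c['world_to_cam'])
    a=np.linspace(-half,half,n); A,B=np.meshgrid(a,-a)
    P=np.asarray(o)+A[...,None]*ex+B[...,None]*ey
    uv=cv2.projectPoints(P.reshape(-1,3),cv2.Rodrigues(w[:3,:3])[0],w[:3,3],K,np.array(c['D']))[0].reshape(n,n,2).astype(np.float32)
    return cv2.remap(p,uv[...,0],uv[...,1],cv2.INTER_CUBIC)
E
python3 - <<'E'
from h import *
from scipy.optimize import least_squares
S=np.load('side0.npz');T=np.load('top0.npz')
for n,D,(x,y,w,h) in [('side',S,(255,145,40,30)),('top',T,(228,172,30,30))]:
    W=cloud(n,D['d'])[y:y+h,x:x+w].reshape(-1,3); q=D['p'][y:y+h,x:x+w].reshape(-1,3).astype(int)
    m=(q.min(1)>165)&(W[:,2]>.16); X=W[m]; 
    for _ in range(5):
        c=X.mean(0); nn=np.linalg.svd(X-c)[2][2]; nn*=np.sign(nn[2]); e=(X-c)@nn; X=X[abs(e)<max(.003,2*e.std())] 
    print(n,len(X),'c',c.round(4),'n',nn.round(3),'tilt',np.arccos(nn[2]).round(3),'az',np.arctan2(nn[1],nn[0]).round(3),'std',e.std().round(4),X.min(0).round(3),X.max(0).round(3))
# stand base: grey-blue low points
for n,D,(x,y,w,h) in [('side',S,(250,185,60,45)),('top',T,(222,165,52,50))]:
    W=cloud(n,D['d'])[y:y+h,x:x+w].reshape(-1,3); q=D['p'][y:y+h,x:x+w].reshape(-1,3).astype(int)
    m=(q[:,2]>=q[:,0]-2)&(W[:,2]>.003)&(W[:,2]<.017); print(n,m.sum(),cv2.minAreaRect(W[m][:,:2].astype(np.float32)))
    # cheek tops
    m=(W[:,2]>.105)&(W[:,2]<.122); print(' z115',W[m].mean(0).round(3))
# top rectified metric views
o=np.array([.472,-.243,.047]); ex=np.array([0,-1.,0]); ey=np.array([1.,0,0])
t=.36; oc=np.array([.575,.083,.19]); ey2=np.array([np.cos(t),0,np.sin(t)])
im=np.zeros((600,800,3),np.uint8)
for i,(n,D) in enumerate([('side',S),('top',T)]):
    im[:298,i*300:i*300+298]=rect(n,D['p'],o,ex,ey,.045,298)
    im[300:598,i*300:i*300+298]=rect(n,D['p'],oc,ex,ey2,.045,298)
for cy in(149,449):
  for cx in (149,449): 
    cv2.circle(im,(cx,cy),int((.0265 if cy<200 else .029)/.09*298),(255,0,0),1); cv2.drawMarker(im,(cx,cy),(0,255,0),0,10)
cv2.imwrite('pics/rect.png',im[:,:600,::-1])
E
```

```text
side 125 c [0.5747 0.0845 0.1903] n [-0.252  0.041  0.967] tilt 0.258 az 2.981 std 0.0013 [0.549 0.053 0.182] [0.6   0.113 0.198]
top 146 c [0.576  0.0852 0.1925] n [-0.24   0.051  0.969] tilt 0.248 az 2.931 std 0.0021 [0.549 0.059 0.184] [0.601 0.11  0.202]
side 592 ((0.595740556716919, 0.07768847048282623), (0.1298675239086151, 0.11665473133325577), 83.41355895996094)
 z115 [0.586 0.039 0.111]
top 409 ((0.5972000360488892, 0.08224359154701233), (0.12354017049074173, 0.11523717641830444), 83.38249969482422)
 z115 [0.599 0.078 0.112]
```

View pics/rect.png

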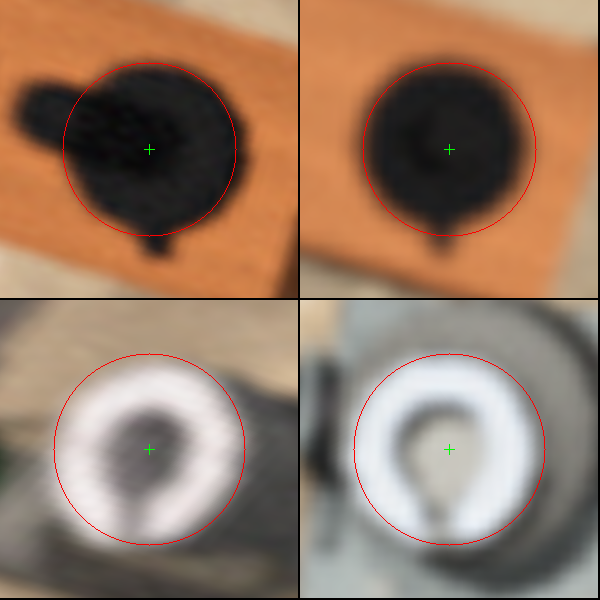

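The rectified views show:

| Item | Estimate |
|---|---|
| Small stopper axis | about (0.473, -0.243), agreeing with the rack hole at (0.4733, -0.2412) |
| Stopper tab | towards world -x (tab at (157,245) in the side view, (442,245) in the top view) |
| Rim centre | about (0.574, 0.084, 0.191) |
| Canister tilt | about 0.25 rad |
| Notch | near -x, at (135,515) in the side view and (438,515) in the top view |

The rim height matches the 0.1 + 0.094·cos 0.25 = 0.191 it should be.

```bash
cat >> h.py <<'E'
PHI=.115; TILT=.25
M=np.array([.574,.084,.191])
yc=np.array([np.sin(PHI),np.cos(PHI),0]); nc=np.array([-np.sin(TILT)*np.cos(PHI),np.sin(TILT)*np.sin(PHI),np.cos(TILT)])
RC=np.stack([np.cross(yc,nc),yc,nc],1)
SX,SY=.4730,-.2428
ZG=.063                       # TCP height at the grasp
def rg(s): return np.array([[s*-1.,0,0],[0,s*1.,0],[0,0,-1]])@np.eye(3)   # tool at grasp, y=+-world y
def tool(a,d,s,h=ZG-.042,lat=(0,0)):
    "TCP pose with stopper origin d above the rim, lug turned a from the canister's -x"
    Rs=RC@R.from_euler('z',a).as_matrix()
    return M+RC@np.array([lat[0],lat[1],d+h]), R.from_matrix(Rs@rg(s)).as_quat()
E
python3 - <<'E'
from h import *
for s in (1,-1):
    q=R.from_matrix(rg(s)).as_quat()
    j=r.ik([SX,SY,ZG],q); print(s,None if j is None else np.round(j,2), r.ik([SX,SY,.16],q) is not None, r.ik([SX,SY,.3],q) is not None)
    for a in (-.9,-.05,.8):
        for d in (0,.1):
            j=r.ik(*tool(a,d,s)); print('  ',a,d,None if j is None else np.round(j,2))
E
```

```text
1 [ 0.35  0.64  0.02  1.97 -0.02  0.52  1.95] True True
   -0.9 0 [-0.56  0.4   0.32  1.98 -0.06  0.55  0.33]
   -0.9 0.1 [-0.67  0.23  0.41  1.92  0.01  0.77  0.27]
   -0.05 0 [-0.41  0.38  0.14  1.97  0.09  0.56  1.04]
   -0.05 0.1 [-0.53  0.22  0.25  1.92  0.07  0.78  1.06]
   0.8 0 [-0.25  0.38 -0.07  1.96  0.24  0.58  1.76]
   0.8 0.1 [-0.34  0.22  0.02  1.91  0.14  0.79  1.84]
-1 [ 0.05  0.7   0.45  1.99 -0.55  0.57 -0.7 ] True True
   -0.9 0 [-1.1   0.74  1.23  2.   -0.98  0.81 -1.96]
   -0.9 0.1 [-1.22  0.47  1.25  1.94 -0.55  0.85 -2.32]
   -0.05 0 [-0.8   0.46  0.67  1.99 -0.37  0.57 -1.67]
   -0.05 0.1 [-0.92  0.27  0.73  1.93 -0.14  0.77 -1.87]
   0.8 0 [-0.74  0.44  0.57  1.99 -0.28  0.56 -0.9 ]
   0.8 0.1 [-0.78  0.24  0.55  1.93 -0.05  0.77 -1.11]
```

```bash
python3 - <<'E'
from h import *
q=R.from_matrix(rg(1)).as_quat()
p=np.array(monitor.read_eef_pos()); r.servo_line([p[0],p[1],.38],feed=.25)
r.move_ptp([SX,SY,.25],q); r.set_gripper(.65,40)
r.servo_line([SX,SY,.10],feed=.2); f0=np.array(monitor.read_contact_force())
r.servo_line([SX,SY,ZG],feed=.05)
print(monitor.read_time_s(),monitor.read_eef_pos(),f0,monitor.read_contact_force())
r.set_gripper(0.0,40)
print(monitor.read_gripper_width()*85,monitor.read_grip_force(),monitor.read_contact_force())
r.servo_line([SX,SY,.14],feed=.1)
print(monitor.read_gripper_width()*85,monitor.read_contact_force(),monitor.read_wrist_torque(),monitor.read_time_s())
for n in ['side','top']:
    pp,d=imaging.grab_frame(n); np.savez(f'{n}1.npz',p=pp,d=d)
D=np.load('side1.npz')['p'][190:300,225:325]; cv2.imwrite('pics/g.png',cv2.resize(D,None,fx=5,fy=5,interpolation=2)[...,::-1])
E
```

```text
5.9417 [ 0.47307496 -0.24292611  0.06315993] [-0.13638473  0.18402789  0.81370275] [0.40972903 0.55333661 0.34283505]
20.44668865189299 38.86252349708229 [-1.3151172   0.82129354  5.38388405]
20.694320916314844 [-0.46710407 -0.13081906 -0.67276771] [-0.04033146  0.01798484  0.02467948] 7.2667
```

View pics/g.png

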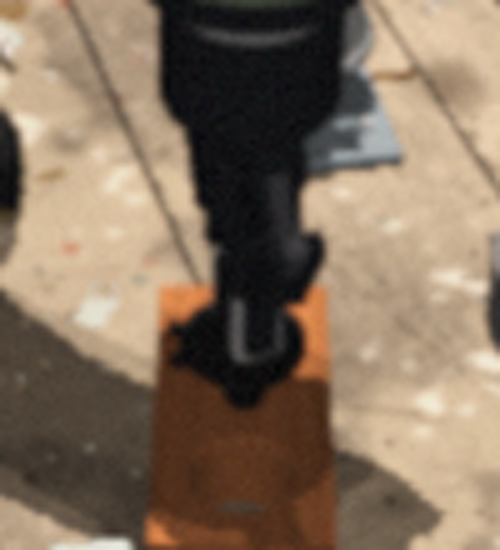

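The small stopper is lifted clear: its flange is between the fingers at (240,340) in the crop, the tab points left to (180,340), and the large one is behind it. Next is a guarded insertion.

```bash
cat >> h.py <<'E'
def force(f0,n=3):
    f=[]
    for _ in range(n): f.append(monitor.read_contact_force()); r.sleep(.01)
    return RC.T@(np.mean(f,0)-f0)      # canister axes
def go(a,d,lat=(0,0),feed=.03):
    p,q=tool(a,d,1,lat=lat); r.servo_line(p,q,feed)
E
python3 - <<'E'
from h import *
r.servo_line([SX,SY,.33],feed=.25)
a=-.05
r.move_ptp(*tool(a,.09,1)); go(a,.035,feed=.1); r.sleep(.2)
f0=np.mean([monitor.read_contact_force() for _ in range(5)],0); np.save('f0.npy',f0); print(monitor.read_time_s(),f0)
d=.034
while d>-.004:
    go(a,d); f=force(f0,2)
    if d<.012 or abs(f).max()>2: print(round(d,4),f.round(1))
    if f[2]>6 or np.hypot(*f[:2])>7: break
    d-=.0015 if d>.012 else .001
print(monitor.read_time_s(),d,RC.T@(np.array(monitor.read_eef_pos())-M)-[0,0,ZG-.042])
np.save('st.npy',[a,d])
pp,dd=imaging.grab_frame('side'); cv2.imwrite('pics/ins.png',cv2.resize(pp[120:220,230:340],None,fx=5,fy=5,interpolation=2)[...,::-1])
E
```

```text
10.4583 [ 0.33843793  0.25456198 -0.41320354]
0.0115 [-0.9 -0.3 -0.8]
0.0105 [-0.7 -0.1 -0.7]
0.0095 [ 0.2 -0.6  0.5]
0.0085 [-0.3  0.1 -0.7]
0.0075 [-0.8 -0.8 -0.4]
0.0065 [ 0.3 -1.  -1.2]
0.0055 [ 0.4 -1.5 -0.2]
0.0045 [-0.1 -1.4 -0.2]
0.0035 [-0.3 -1.8 -0.4]
0.0025 [-0.2 -2.6  0.1]
0.0015 [-0.4 -2.6 -0.4]
0.0005 [-0.2 -2.8  0.8]
-0.0005 [-6.1 -4.3 23.1]
17.925 -0.0005000000000000135 [ 6.59214468e-05 -1.64624661e-05  1.27855972e-04]
```

View pics/ins.png

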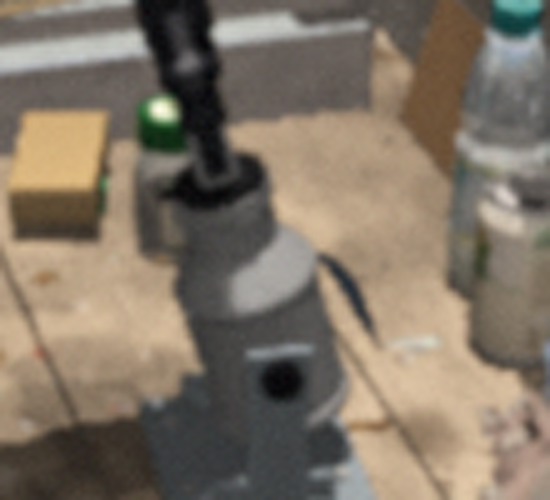

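Contact came at d≈0 with no stop at 8 mm. The picture shows the flange flush on the collar at (220,185). I'll confirm with a gentle turning test, which should show the lug captive in the notch.

```bash
python3 - <<'E'
from h import *
f0=np.load('f0.npy'); a0=-.05
go(a0,.001); t0=np.array(monitor.read_wrist_torque()); print(force(f0).round(1),t0.round(2))
c=0
for sgn in (1,-1):
    for k in range(1,6):
        go(a0+sgn*.03*k,.001); f=force(f0); t=RC.T@(np.array(monitor.read_wrist_torque())-t0)
        print(sgn*.03*k,f.round(1),t.round(3))
        if abs(t[2])>.2 or np.hypot(*f[:2])>9: break
    go(a0,.001)
print(monitor.read_time_s())
E
```

```text
[ 0.  -2.7  1.4] [-0.62  0.31 -0.12]
0.03 [-0.8 -0.8 -0.2] [ 0.637  0.081 -0.027]
0.06 [-0.5 -0.9 -0.6] [ 0.642  0.033 -0.053]
0.09 [-0.2  0.1  0.1] [ 0.672  0.152 -0.085]
0.12 [-0.2  0.3  0. ] [ 0.623  0.088 -0.023]
0.15 [-0.6 -0.2 -0.4] [ 0.642  0.074 -0.001]
-0.03 [ 0.1 -4.6 -0.3] [-0.423  0.046  0.096]
-0.06 [-1.1 -7.2  1.1] [-0.971  0.186  0.141]
-0.09 [-0.7 -8.3  1.6] [-1.204  0.231  0.356]
21.0
```

The lug pushes back on the minus side (up to 8 N sideways) and is free over about 0.15 rad the other way, so it is in the notch. I'll centre it, settle it, release, retreat along the axis, and look.

```bash
python3 - <<'E'
from h import *
f0=np.load('f0.npy'); a=.03
go(a,.001); d=.001
while d>-.003:
    go(a,d,feed=.01); f=force(f0); 
    if f[2]>5: break
    d-=.0004
print(d,f.round(1))
r.set_gripper(.55); r.sleep(.2); print(monitor.read_gripper_width(),force(f0).round(1))
go(a,.10,feed=.08); r.sleep(.3)
p,_=tool(a,.10,1); r.servo_line([.45,.02,.36],feed=.2); r.move_ptp([.42,-.2,.36],monitor.read_tcp_rot())
print(monitor.read_time_s())
im=[]
for n,(x,y) in [('side',(250,140)),('top',(215,160))]:
    pp,dd=imaging.grab_frame(n); np.savez(f'{n}2.npz',p=pp,d=dd)
    im.append(cv2.resize(pp[y:y+70,x:x+65],None,fx=6,fy=6,interpolation=2))
    W=cloud(n,dd); q=pp.astype(int).sum(2); m=(q<170)&(abs(W-[.57,.084,.2]).max(-1)<.06)&(W[...,2]>.17); X=(W[m]-M)@RC
    print(n,len(X)); 
    fl=X[(np.hypot(X[:,0],X[:,1])>.015)&(np.hypot(X[:,0],X[:,1])<.026)]; g=X[X[:,2]>.03]
    print(' flange top z',np.median(fl[:,2]).round(4),'flange plane',np.linalg.lstsq(np.c_[fl[:,:2],np.ones(len(fl))],fl[:,2],rcond=None)[0].round(3),'grip',g.mean(0).round(4),'ztop',X[:,2].max().round(4))
cv2.imwrite('pics/fin.png',np.hstack(im)[...,::-1])
E
```

```text
0.00020000000000000004 [-2.6 -0.1  5.4]
0.5515235316674864 [-0.2 -0.4  0.5]
26.05
side 197
 flange top z 0.0041 flange plane [-0.003  0.051  0.004] grip [-0.0017 -0.0047  0.0344] ztop 0.0382
top 181
 flange top z 0.0059 flange plane [0.017 0.029 0.006] grip [0.0024 0.0006 0.0369] ztop 0.0434
```

View pics/fin.png

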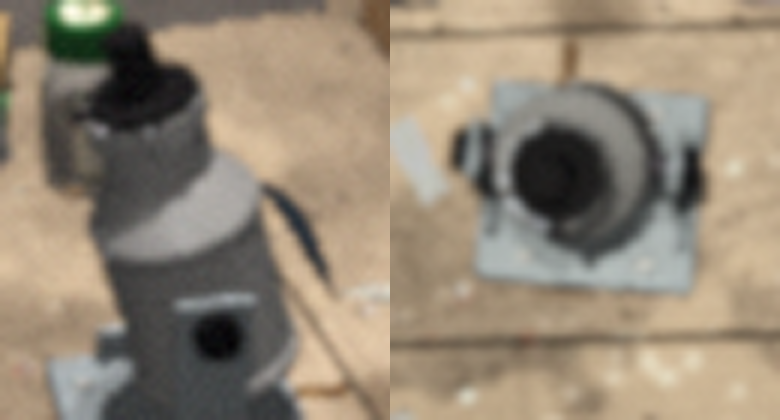

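The stopper stands free, with its flange on the rim at (145,95) in the side crop. The flange top measures 4.1–5.9 mm above the rim (5 mm is fully home), parallel within about 0.05 rad. The canister hasn't visibly moved.

```bash
python3 -c "
from plant import r
print(r.close_job())"
```

```text
the job is handed in; nothing more can be done
None
```

The smaller stopper is seated and released in the canister neck, with its lug in the notch and its flange on the rim; I handed the job in at about 26 s of the 67 s allowed, and no verdict came back.

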